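# Free the food slicer's locked carriage and run it out to the loading end

### The job

The food slicer's carriage is parked and locked in front of the blade. With a fingertip press the spring-loaded lock bar at the slicer's front down and, keeping it held down, push the carriage's upright tab to the left past the bar's tooth, without forcing it, and then on until the carriage is right up against the stop at the far left end of its track; let the bar spring back up. Only press and push: do not grip the tab, do not touch the blade, and leave the things standing around where they are.

Things in the scene. Friction and masses are not known exactly. Their poses are not given: they have to be found in the camera images.
- slicer: the food slicer, white and aluminium, fixed on suction feet; base 218 (x) x 202 (y) mm, origin at the centre of the base's underside on the worktop. x points away from the robot to the motor housing (197 mm high, begins 46 mm behind the origin, spans y -98 to +62 mm), y to the left along the carriage's track. The deck in front is flat, 26 mm above the worktop.
- lock_tread (a point): centre of the upper face of the lock bar's tread, a flat grey ribbed pad, 42 (slicer x) x 60 (slicer y) mm, at the slicer's right front, 42 mm above the worktop while up; built at (-82, -37, 42) mm in the slicer's frame, goes down with the bar. Nothing stands on the pad: a finger can slide left along it, beside the tooth, while pressing.
- lock_tooth (a point): top centre of the lock bar's upright tooth, which blocks the tab's path while up. It is one piece with the tread, 31 mm inward (+x) and 25 mm left (+y) of the tread's centre and 14 mm above it; 12 (x) x 8 (y) mm.
- lock_bar (a joint): how far the lock bar is pressed straight down, m: 0 up, 0.014 at its lower stop, where the tread is 2 mm above the deck. A spring presses it back up, with about 4 N at the top and 9 N at the bottom. The tooth is clear of the tab from 0.008 on; while the tab is over the tooth the bar cannot rise.
- push_face (a point): centre of the right-hand (-y) face of the carriage's push tab, the face to push on; axes those of the slicer. The tab is an upright aluminium plate, 12 mm thick, that stands out to the front over the tread: it reaches 22 mm to the front and 44 mm inward of this point, and 12 mm below and above it (48 to 72 mm above the worktop, 6 mm over the raised tread).
- carriage (a joint): how far the carriage has slid to the left (slicer's +y), m: 0 at the right end of its track (parked), 0.085 at the far left stop. The tab meets the raised tooth at 0.006 and is wholly past it from 0.026 on. The carriage is an aluminium tray 70 (x) x 94 (y) mm, walls up to 70 mm above the worktop, captive on rods; friction 1 to 2 N, it stays where left.
- blade: the sharp round steel blade, 134 mm across, upright behind the carriage; origin at the disc's centre, 104 mm above the worktop, 42 mm behind and 28 mm right of the slicer's origin. Not to be touched.
- lemon: a yellow lemon, 71 mm long, 51 mm high, lying in front of the slicer's left end; its origin is the centre of its underside as built. A bystander: leave it alone.
- lime: a green lime, 53 mm long, 48 mm high, lying in front of the slicer; its origin is the centre of its underside as built. A bystander: leave it alone.
- garlic: a garlic bulb, 56 mm across and high, close in front of the slicer's right half; its origin is the centre of its underside as built. A bystander: leave it alone.
- tin: a short food tin, 75 mm across, 58 mm high, to the right of the slicer; its origin is the centre of its underside as built. A bystander: leave it alone.
- shaker: a salt shaker with a grey dome top, 44 mm across, 90 mm high, to the right of the slicer; its origin is the centre of its underside as built. A bystander: leave it alone.
- spice_jar: a spice jar with a red lid, 45 mm across, 106 mm high, to the right of the slicer; its origin is the centre of its underside as built. A bystander: leave it alone.
- tea_box: a small dark carton, 54 x 92 x 103 mm, farthest right; its origin is the centre of its underside as built. A bystander: leave it alone.

How it is judged:
By the outcome, as a careful person would: the job done as asked, in the order asked, and still so for the second after the job is handed in, with the robot touching nothing.
It also fails if it takes over 35 s, if anything falls off the work surface, if the arm or the gripper's body presses on something with over 40 N, if the wrist force passes 120 N, or if a joint passes its speed limit or range.

### The arm

A 7-joint arm with a two-finger parallel gripper is mounted at the origin on a cart in front of the work surface, level with it; the furniture and walls round the work are solid. World frame = base frame: x ahead of the robot, y to its left, z up, the work surface at z = 0. Lengths are in m, angles in rad, forces in N, time in s.
With the tool pointing down it reaches from about 0.425 to 0.925 m from the base axis. Payload 6.8 kg.
Tool frame: the origin (TCP) lies on the centre line of the jaws, within the pads' length; the fingertips stand 25 mm ahead of it and the grasp point (between the pads) lies 6 mm ahead of it; z points along the fingers, y is the line along which they close (so a half turn about z gives the same grasp; the last joint's range is limited). The gripper opens to 85 mm and grips with 20 to 120 N. Pads are 22 mm wide; open, the fingers measure 114 mm over their backs; the gripper's body (76 mm by 85 mm) begins 54 mm behind the grasp point. The pads swing forward as they close: fully open they stand 13 mm farther back than shut.
Start: joints at [1.058, 0.477, 0.022, 1.555, -0.011, 1.109, -0.083], TCP at [0.266, -0.62, 0.256] pointing down, gripper open.
Joint ranges: [-2.96, 2.96], [-0.34, 2.1], [-1.41, 1.46], [0.24, 2.44], [-1.37, 4.51], [0.17, 1.92], [-2.96, 2.96]. Speed limits (rad/s): [2.39, 2.39, 3.14, 3.14, 3.14, 3.14, 3.14].

### API

Orientations are given as a rotation vector (axis times angle).
In Python, from bench import telemetry, grab_frame, job gives the robot as it stands.
- The arm moves only by the tool apply_moves, never from a script. Its argument "rows" is a list of rows, each a list of 2 entries, a list of its own where there are three numbers: the shift along the tool's x, y, z each as a share of 250 mm, from -1 to 1, then the turn, a rotation vector about the tool's x, y, z each as a share of pi rad, from -1 to 1. A call has 1 to 10 rows; each row is the pose to reach, as a shift and turn from the pose commanded when the call began, along the tool's axes at that moment, turning the shorter way round; what a row does not reach only later rows make up. A row lasts 1/8 s, in which the tool goes at most 62.5 mm and 10.7 degrees, less where a joint would pass 70% of its speed; a pose out of reach is approached as far as the arm can. A call with a number of a shift or a turn outside -1 to 1 is refused whole. A call with a gripper value outside its range is refused whole. "jaw" is the gripper's target within -1 to 1 (fully open at 1, half-way at 0, shut at -1), set as the call begins (left out, the last holds). The fingers move at their own pace and stop on an object; "newtons" is the grip in N (left out, the last holds). Time passes only in rows, so rows that repeat a pose let the fingers close. It gives the time, the measured TCP pose, the force, the opening and the grip force at its end, in the units of the state.
- telemetry.get_obs(): the state, without advancing time (a new reading comes with each control period).
- grab_frame(name): name is "side" or "top" or "wrist"; returns a dict with "frame" (400x640x3 uint8, red, green, blue), "vertical_fov" (degrees; the focal length in pixels is half the picture's height over the tangent of half this angle, whatever the lens; pixels are square), "cx", "cy" (the principal point, pixels), "origin" and "attitude" of the camera in the world. Camera axes: x right, y up, looking along -z (the intrinsics and any distortion apply to the point x, -y, -z); pixel columns grow to the right and rows downward; lengths in m; the calibration is good to about 2 mm. A picture is of the moment at which its call begins. There is no depth.
- job.hand_in(): hands the job in; it is judged then, once.
The state is a dict: "clock": time; "joints": joint angles; "qvel": joint speeds; "tau": joint torques, N m; "tcp_pos": TCP position; "orientation": TCP orientation; "contact_force": force on the tool from outside, world axes, zero at the start; "moment": the same for the moment, N m; "grip_width": finger opening in m; "gripper_force": force on a finger pad.
Only numpy, scipy, OpenCV 4.12 (cv2) and the standard library are available. Lean on these libraries where they do the work, as an engineer would, in place of code of your own. Each camera call takes 0.05 s, during which the arm holds its last target. There are 200 camera calls.

## Working session

There is one attempt and no reset: what is moved stays moved. The work goes in short steps, Python scripts to look and compute and a tool call to move; the robot and the scene stay as the last step left them, time stands still between calls to the robot, and variables do not carry over. Pictures are saved under pics/ and viewed, at most 10 in all, crops included, and the job is handed in when it is done.

Besides the shell and the picture viewer there is one more tool, called after ">>>" as name([rows], argument=value, ...), one row to a line, values as JSON. apply_moves: Moves the arm, as the interface text tells. Its arguments: {"type":"object","properties":{"rows":{"type":"array"},"jaw":{"type":"number"},"newtons":{"type":"number"}},"required":["rows"]}

```bash
ls; mkdir -p pics; python3 - <<'E'
from bench import telemetry, grab_frame
import cv2
print(telemetry.get_obs())
for n in("side","top"):
    d=grab_frame(n); print(n,{k:v for k,v in d.items() if k!="frame"})
    cv2.imwrite(f"pics/{n}0.png",d["frame"][:,:,::-1])
E
```

```text
pics
{'clock': 0.0, 'joints': array([ 1.05791315,  0.47778404,  0.02238195,  1.55647198, -0.01146657,
        1.10930648, -0.08311793]), 'qvel': array([-0.00035661, -0.00070491, -0.00028867, -0.00066293,  0.00083864,
       -0.00015689,  0.00071909]), 'tau': array([-1.46627863e-03, -5.96459520e+01,  1.60769574e+00, -2.81194246e+01,
        1.25246824e-02,  9.36605124e-03, -8.05015105e-06]), 'tcp_pos': array([ 0.265565  , -0.61995824,  0.25532861]), 'orientation': array([-3.07575303e+00, -6.31117288e-01,  8.64101565e-04]), 'contact_force': array([-1.06333044, -1.29429994, -0.52150904]), 'moment': array([-0.04805543,  0.03012269,  0.0020137 ]), 'gripper_force': 0.0, 'grip_width': 0.08533949352226783}
side {'vertical_fov': 43.33724857197354, 'cx': 320.26927480270245, 'cy': 198.81899604763686, 'origin': array([ 0.43549002, -1.15696503,  0.90615779]), 'attitude': array([ 0.93281294,  0.00190992, -0.04506161])}
top {'vertical_fov': 54.25476160061333, 'cx': 314.34578429573247, 'cy': 205.6837845566155, 'origin': array([ 0.31415295, -0.03875832,  1.01704614]), 'attitude': array([ 0.13492988, -0.11229489, -1.59196412])}
```

View pics/top0.png

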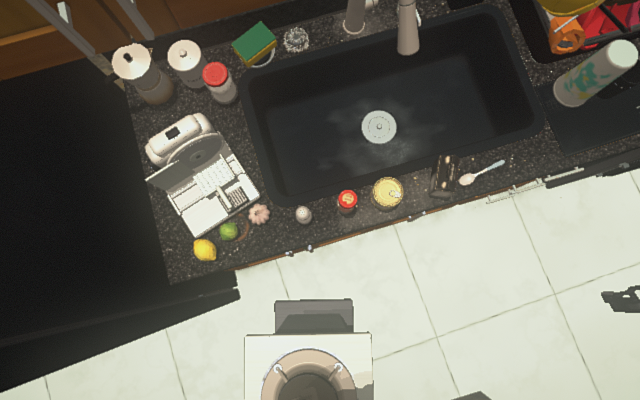

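View pics/side0.png

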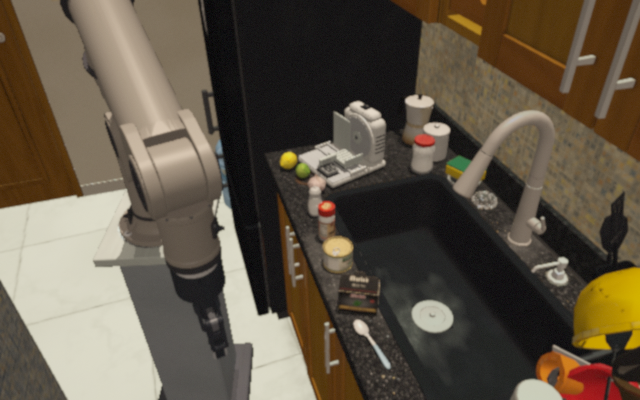

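The top view shows the slicer at about (205,180) px, motor at (180,140), and the dark tread at about (237,195). Garlic is at (259,214), lime (229,231) and lemon (204,250). I'll zoom in.

```bash
cat > h.py <<'E'
import numpy as np, cv2
from scipy.spatial.transform import Rotation as R
from bench import telemetry, grab_frame
def cam(d):
    f=200/np.tan(np.radians(d["vertical_fov"])/2); return f,R.from_rotvec(d["attitude"]).as_matrix(),np.array(d["origin"])
def ray(d,u,v):
    f,M,o=cam(d); r=M@np.array([(u-d["cx"])/f,-(v-d["cy"])/f,-1]); return o,r
def onz(d,u,v,z):
    o,r=ray(d,u,v); return o+r*(z-o[2])/r[2]
def proj(d,p):
    f,M,o=cam(d); c=M.T@(np.array(p)-o); return d["cx"]+f*c[0]/-c[2], d["cy"]-f*c[1]/-c[2]
E
python3 - <<'E'
from h import *
d=grab_frame("top")
c=d["frame"][100:270,130:300,::-1]
cv2.imwrite("pics/crop1.png",cv2.resize(c,(595,595),interpolation=cv2.INTER_CUBIC))
for uv in [(237,195),(205,180)]: print(onz(d,*uv,.04))
E
```

```text
[0.50163961 0.17029688 0.04      ]
[0.54309283 0.25317465 0.04      ]
```

View pics/crop1.png

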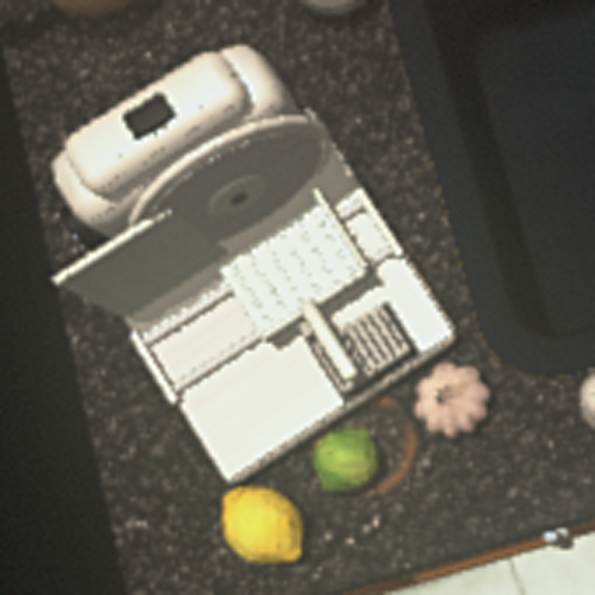

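The crop (3.5x, offset 130,100) shows the deck's front corners at about (230,482) and (455,335). The tab's top runs from (308,305) to (350,380), with the ribbed tread right of it at about (380,335).

```bash
python3 - <<'E'
from h import *
d=grab_frame("top")
P=lambda a,b,z:onz(d,130+a/3.5,100+b/3.5,z)
L=P(230,482,.026);Rr=P(455,335,.026);y=(L-Rr);print(L,Rr,np.linalg.norm(y));y/=np.linalg.norm(y)
x=np.array([y[1],-y[0],0]);print("yaw",np.degrees(np.arctan2(x[1],x[0])))
o=(L+Rr)/2+x*.109;o[2]=0;print("origin",o)
tr=o-.082*x-.037*y;print("tread",tr)
for a,b in[(308,305),(350,380),(322,300),(358,372)]:
    p=P(a,b,.072)-o;print("tab",p@x,p@y)
for n,a,b,z in[("lemon",262,525,.025),("lime",346,460,.024),("garlic",452,400,.028)]:
    q=P(a,b,z);print(n,q,(q-o)@x,(q-o)@y)
E
```

```text
[0.3963063  0.27807041 0.026     ] [0.50086283 0.11359712 0.026     ] 0.19489364332320913
yaw 32.44433472200218
origin [0.54057109 0.25431008 0.        ]
tread [0.49121997 0.17909394 0.        ]
tab -0.043558928996115846 -0.023794038859813946
tab -0.10590614706546729 -0.020198937225224096
tab -0.04604664296827821 -0.03395241862019153
tab -0.10422410628702469 -0.02788146472864479
lemon [0.36460444 0.25430948 0.025     ] -0.14850087822046779 0.09440207084074877
lime [0.41045199 0.19390363 0.024     ] -0.14221605099802476 0.018828494125490054
garlic [0.45215705 0.11557414 0.028     ] -0.14904281613668158 -0.06964871633916518
```

>>> apply_moves([
  [[0.946,-0.683,0],[0,0,-0.275]],
  [[0.946,-0.683,0],[0,0,-0.275]],
  [[0.946,-0.683,0],[0,0,-0.275]],
  [[0.946,-0.683,0],[0,0,-0.275]],
  [[0.946,-0.683,0],[0,0,-0.275]],
  [[0.946,-0.683,0],[0,0,-0.275]],
  [[0.946,-0.683,0],[0,0,-0.275]],
], jaw=-1)

```text
clock: 1.08
tcp_pos: [0.4154, -0.3712, 0.2562]
orientation: [2.532, 1.86, -0.001]
contact_force: [0.0, -0.6, 0.5]
grip_width: 0.0001
gripper_force: 0.0
```

>>> apply_moves([
  [[0.976,-0.232,0],[0,0,-0.1375]],
  [[0.976,-0.232,0],[0,0,-0.1375]],
  [[0.976,-0.232,0],[0,0,-0.1375]],
  [[0.976,-0.232,0],[0,0,-0.1375]],
  [[0.976,-0.232,0],[0,0,-0.1375]],
  [[0.976,-0.232,0],[0,0,-0.1375]],
])

```text
clock: 1.82
tcp_pos: [0.4331, -0.1219, 0.2563]
orientation: [2.075, 2.358, -0.001]
contact_force: [0.2, -0.3, 0.4]
grip_width: -0.0001
gripper_force: 0.0
```

>>> apply_moves([
  [[0.912,0.185,0],[0,0,-0.138]],
  [[0.912,0.185,0],[0,0,-0.138]],
  [[0.912,0.185,0],[0,0,-0.138]],
  [[0.912,0.185,0],[0,0,-0.138]],
  [[0.912,0.185,0],[0,0,-0.138]],
  [[0.912,0.185,0],[0,0,-0.138]],
  [[0.912,0.185,0],[0,0,-0.138]],
])

```text
clock: 2.7
tcp_pos: [0.4499, 0.1095, 0.256]
orientation: [-1.522, -2.748, 0.002]
contact_force: [0.3, -0.1, -0.5]
grip_width: 0.0001
gripper_force: 0.0
```

```bash
python3 - <<'E'
from h import *
d=grab_frame("wrist");cv2.imwrite("pics/w1.png",d["frame"][:,:,::-1])
o=telemetry.get_obs();print(o["joints"],o["tcp_pos"],o["orientation"],d["origin"],d["vertical_fov"])
print(proj(d,[.4912,.179,.042]))
E
```

```text
[ 0.27443548  0.19314084 -0.71832547  2.00419297  0.15157654  0.99707397
  0.04228917] [0.44985978 0.10981043 0.25609452] [ 1.52142906e+00  2.74855229e+00 -1.22940535e-03] [0.41049265 0.17346426 0.37283312] 62.10279027945181
(np.float64(399.8743594994939), np.float64(139.11893056184323))
```

View pics/w1.png

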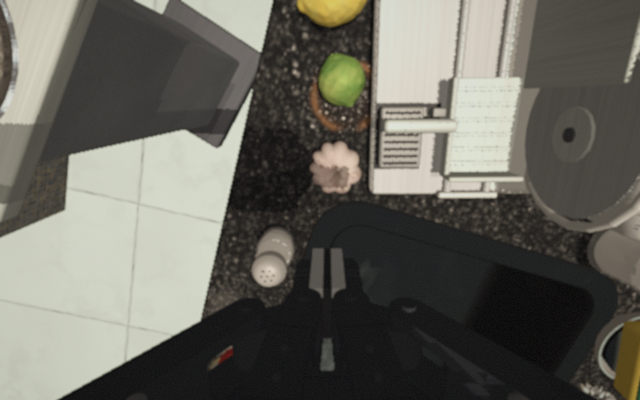

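The wrist view shows the tread at about cols 381–421, rows 106–168, and the tab at about cols 385–457, rows 119–133. The tooth is near (440,112). I'll zoom for exact corners.

```bash
python3 - <<'E'
from h import *
d=grab_frame("wrist");import pickle;pickle.dump(d,open("w.pkl","wb"))
cv2.imwrite("pics/w1c.png",cv2.resize(d["frame"][90:210,360:480,::-1],(600,600),interpolation=cv2.INTER_CUBIC))
E
```

```text
(no output)
```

View pics/w1c.png

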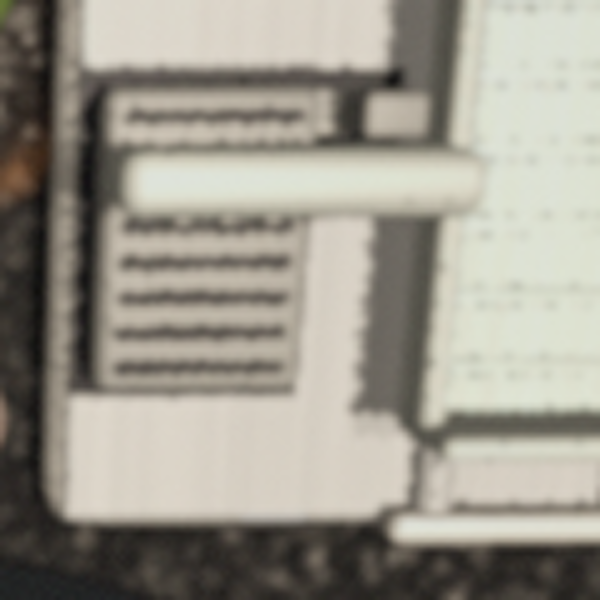

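Crop (5x, offset 360,90): tread corners at (106,88), (312,88), (97,386), (293,388); tab spans cols 122–483, rows 150–212; tooth at (397,115).

```bash
python3 - <<'E'
from h import *
import pickle;d=pickle.load(open("w.pkl","rb"))
P=lambda a,b,z:onz(d,360+a/5,90+b/5,z)
TL,TR,BL,BR=[P(*c,.042) for c in[(106,88),(312,88),(97,386),(293,388)]]
c=(TL+TR+BL+BR)/4;y=(TL+TR-BL-BR);print(np.linalg.norm(y)/2,np.linalg.norm(TR-TL),np.linalg.norm(BR-BL))
y/=np.linalg.norm(y);print("ctr",c,"yaw x",np.degrees(np.arctan2(-y[0],y[1])))
x=np.array([y[1],-y[0],0])
for n,a,b,z in[("tooth",397,115,.056),("tabfront",122,180,.066),("tabback",483,180,.066),("tab top L edge",250,150,.072),("tabR",300,205,.072),("tabRlow",300,213,.066),("deckFR",58,520,.026)]:
    p=P(a,b,z)-c;print(n,(p@x).round(4),(p@y).round(4))
o=telemetry.get_obs();M=R.from_rotvec(o["orientation"]).as_matrix();print(M.round(3))
t=o["tcp_pos"];
E
```

```text
0.0581431135046403 0.03946807386882225 0.03961985353642122
ctr [0.49109026 0.18031403 0.042     ] yaw x 33.15426920324475
tooth 0.0319 0.024
tabfront -0.0201 0.0141
tabback 0.0451 0.0129
tab top L edge 0.0013 0.0193
tabR 0.0107 0.0096
tabRlow 0.0124 0.0076
deckFR -0.0249 -0.0611
[[-0.531  0.847 -0.   ]
 [ 0.847  0.531 -0.001]
 [-0.    -0.    -1.   ]]
```

>>> apply_moves([
  [[0.092,0.29,0.2],[0,0,-0.005]],
  [[0.092,0.29,0.2],[0,0,-0.005]],
  [[0.092,0.29,0.4],[0,0,-0.005]],
  [[0.092,0.29,0.6],[0,0,-0.005]],
  [[0.092,0.29,0.65],[0,0,-0.005]],
  [[0.092,0.29,0.65],[0,0,-0.005]],
])

```text
clock: 3.55
tcp_pos: [0.4988, 0.1698, 0.094]
orientation: [-1.495, -2.763, 0.001]
contact_force: [-0.1, -0.1, 0.5]
grip_width: -0.0001
gripper_force: 0.0
```

```bash
python3 - <<'E'
from h import *
d=grab_frame("wrist");cv2.imwrite("pics/w2.png",d["frame"][:,:,::-1])
o=telemetry.get_obs();print(o["tcp_pos"],o["contact_force"]);M=R.from_rotvec(o["orientation"]).as_matrix();print(M.round(3))
a=np.radians(33.1);x=np.array([np.cos(a),np.sin(a),0]);y=np.array([-x[1],x[0],0]);q=o["tcp_pos"]-[.4911,.1803,0];print(q@x,q@y)
E
```

```text
[0.49947026 0.17023643 0.09508218] [ 0.84635331  0.08126299 -0.18116037]
[[-0.547  0.837  0.002]
 [ 0.837  0.547  0.001]
 [-0.     0.002 -1.   ]]
0.0015161923584072407 -0.013001453817262478
```

View pics/w2.png

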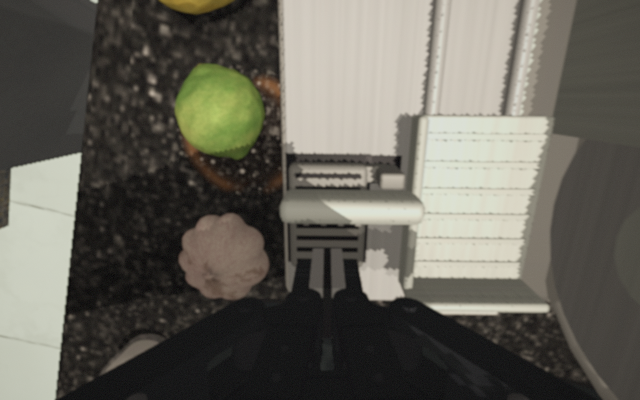

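The fingertips (about cols 300–357, row 250) stand over the tread, clear of the tab (rows 190–225). Next I press down.

>>> apply_moves([
  [[-0.008,0,0.05],[0,0,0]],
  [[-0.008,0,0.08],[0,0,0]],
  [[-0.008,0,0.1],[0,0,0]],
  [[-0.008,0,0.12],[0,0,0]],
  [[-0.008,0,0.13],[0,0,0]],
  [[-0.008,0,0.13],[0,0,0]],
])

```text
clock: 4.35
tcp_pos: [0.4997, 0.1684, 0.0614]
orientation: [1.494, 2.763, -0.0]
contact_force: [-0.9, -1.3, 5.2]
grip_width: -0.0
gripper_force: 2.5
```

>>> apply_moves([
  [[0,0,0.012],[0,0,0]],
  [[0,0,0.02],[0,0,0]],
  [[0,0,0.026],[0,0,0]],
  [[0,0,0.026],[0,0,0]],
  [[0,0,0.026],[0,0,0]],
])

```text
clock: 4.97
tcp_pos: [0.4997, 0.1684, 0.0553]
orientation: [1.494, 2.763, -0.0]
contact_force: [-2.0, -1.5, 6.7]
grip_width: 0.0
gripper_force: 3.6
```

>>> apply_moves([
  [[0,0,0.006],[0,0,0]],
  [[0,0,0.01],[0,0,0]],
  [[0,0,0.01],[0,0,0]],
  [[0,0,0.01],[0,0,0]],
])

```text
clock: 5.48
tcp_pos: [0.4997, 0.1684, 0.053]
orientation: [1.494, 2.763, -0.0]
contact_force: [-2.8, -1.1, 10.1]
grip_width: 0.0001
gripper_force: 5.2
```

>>> apply_moves([
  [[0.012,0,0],[0,0,0]],
  [[0.024,0,0],[0,0,0]],
  [[0.036,0,0],[0,0,0]],
  [[0.048,0,0],[0,0,0]],
  [[0.06,0,0],[0,0,0]],
  [[0.07,0,0],[0,0,0]],
  [[0.08,0,0],[0,0,0]],
  [[0.08,0,0],[0,0,0]],
])

```text
clock: 6.48
tcp_pos: [0.491, 0.1836, 0.0533]
orientation: [1.495, 2.758, 0.0]
contact_force: [2.6, -4.9, 8.0]
grip_width: 0.0001
gripper_force: 4.1
```

```bash
python3 - <<'E'
from h import *
d=grab_frame("wrist");cv2.imwrite("pics/w3.png",d["frame"][:,:,::-1])
o=telemetry.get_obs();print(o["tcp_pos"],o["contact_force"])
a=np.radians(33.1);x=np.array([np.cos(a),np.sin(a),0]);y=np.array([-x[1],x[0],0]);q=o["tcp_pos"]-[.4911,.1803,0];print(q@x,q@y,o["contact_force"]@x,o["contact_force"]@y)
E
```

```text
[0.49100867 0.18364615 0.05327492] [ 3.27621414 -5.69977031  8.36665772]
0.0017508347397438367 0.0028530088588932653 -0.36810983399162145 -6.5639512333517045
```

View pics/w3.png

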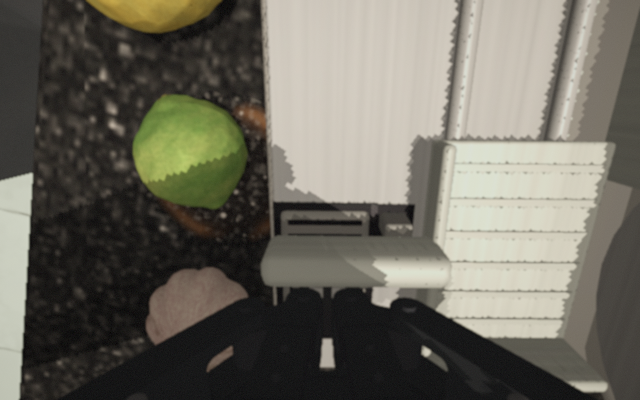

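The finger holds the bar down and is in contact with the tab (rows 237–288). The lowered tooth is at about (398,228). The force is modest, so I continue.

>>> apply_moves([
  [[0.012,0,0],[0,0,0]],
  [[0.024,0,0],[0,0,0]],
  [[0.036,0,0],[0,0,0]],
  [[0.048,0,0],[0,0,0]],
  [[0.048,0,0],[0,0,0]],
])

```text
clock: 7.15
tcp_pos: [0.4845, 0.1939, 0.0533]
orientation: [1.495, 2.759, 0.001]
contact_force: [2.7, -5.6, 9.0]
grip_width: -0.0002
gripper_force: 4.1
```

>>> apply_moves([
  [[0.012,0,0],[0,0,0]],
  [[0.024,0,0],[0,0,0]],
  [[0.036,0,0],[0,0,0]],
  [[0.048,0,0],[0,0,0]],
  [[0.048,0,0],[0,0,0]],
])

```text
clock: 7.78
tcp_pos: [0.478, 0.204, 0.0533]
orientation: [1.495, 2.759, 0.001]
contact_force: [3.9, -4.2, 8.8]
grip_width: 0.0004
gripper_force: 4.1
```

```bash
python3 - <<'E'
from h import *
d=grab_frame("wrist");cv2.imwrite("pics/w4.png",d["frame"][:,:,::-1])
o=telemetry.get_obs();print(o["tcp_pos"],o["contact_force"])
a=np.radians(33.1);x=np.array([np.cos(a),np.sin(a),0]);y=np.array([-x[1],x[0],0]);q=o["tcp_pos"]-[.4911,.1803,0];print(q@x,q@y,o["contact_force"]@x,o["contact_force"]@y)
E
```

```text
[0.47796757 0.20404561 0.05329793] [ 3.51894396 -5.20822573  8.06165367]
0.001966242812619383 0.027063789820183978 0.10366293577124558 -6.284730371270995
```

View pics/w4.png

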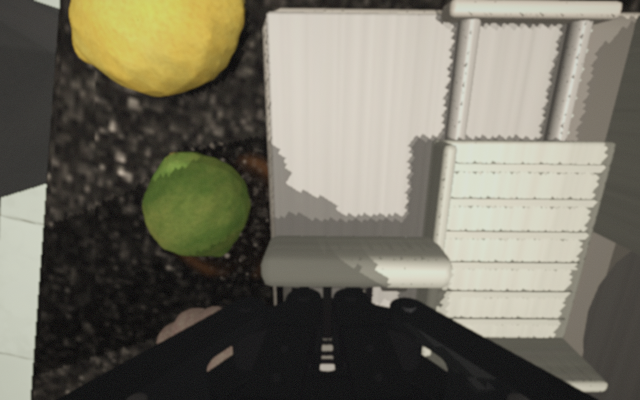

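The tab is past the tooth, which is no longer hidden under it, with the carriage at about 35 mm. I push 5 mm further, lift the finger off the tread, and then push on.

>>> apply_moves([
  [[0.012,0,0],[0,0,0]],
  [[0.02,0,0],[0,0,0]],
  [[0.016,0,-0.02],[0,0,0]],
  [[0.014,0,-0.06],[0,0,0]],
  [[0.014,0,-0.1],[0,0,0]],
  [[0.014,0,-0.1],[0,0,0]],
  [[0.026,0,-0.1],[0,0,0]],
  [[0.042,0,-0.1],[0,0,0]],
  [[0.058,0,-0.1],[0,0,0]],
])

```text
clock: 8.95
tcp_pos: [0.4672, 0.2175, 0.077]
orientation: [-1.494, -2.763, 0.001]
contact_force: [0.5, -1.1, -0.3]
grip_width: -0.0003
gripper_force: 0.7
```

>>> apply_moves([
  [[0.016,0,0],[0,0,0]],
  [[0.032,0,0],[0,0,0]],
  [[0.048,0,0],[0,0,0]],
  [[0.064,0,0],[0,0,0]],
  [[0.08,0,0],[0,0,0]],
  [[0.092,0,0],[0,0,0]],
  [[0.1,0,0],[0,0,0]],
  [[0.108,0,0],[0,0,0]],
  [[0.108,0,0],[0,0,0]],
])

```text
clock: 10.07
tcp_pos: [0.4528, 0.2403, 0.0774]
orientation: [-1.494, -2.763, -0.001]
contact_force: [0.1, 0.5, 0.7]
grip_width: 0.0
gripper_force: 0.0
```

>>> apply_moves([
  [[0.008,0,0],[0,0,0]],
  [[0.016,0,0],[0,0,0]],
  [[0.022,0,0],[0,0,0]],
  [[0.028,0,0],[0,0,0]],
  [[0.034,0,0],[0,0,0]],
  [[0.034,0,0],[0,0,0]],
])

```text
clock: 10.82
tcp_pos: [0.4493, 0.2456, 0.0774]
orientation: [1.496, 2.76, -0.002]
contact_force: [4.1, -3.4, 1.2]
grip_width: -0.0005
gripper_force: 3.1
```

```bash
python3 - <<'E'
from h import *
d=grab_frame("wrist");cv2.imwrite("pics/w5.png",d["frame"][:,:,::-1])
o=telemetry.get_obs();print(o["tcp_pos"],o["contact_force"])
a=np.radians(33.1);x=np.array([np.cos(a),np.sin(a),0]);y=np.array([-x[1],x[0],0]);q=o["tcp_pos"]-[.4911,.1803,0];print(q@x,q@y,o["contact_force"]@x,o["contact_force"]@y)
E
```

```text
[0.44935859 0.24563575 0.07740188] [ 4.04906856 -4.89534659  1.38149396]
0.0007124228672741666 0.07752805087615934 0.718622146974823 -6.3121277486821015
```

View pics/w5.png

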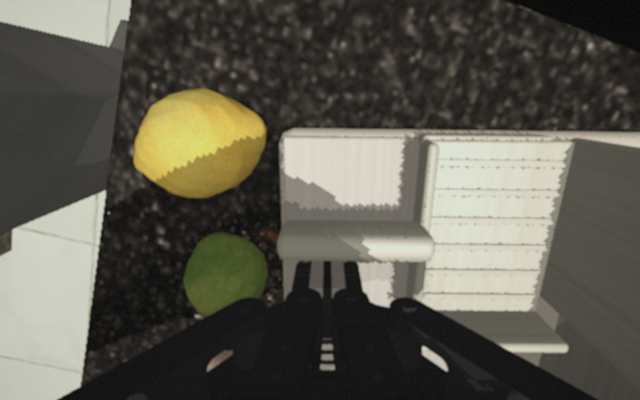

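The carriage is at the left end of the deck and the force is rising at the predicted position. I push slightly more to confirm, then back off and lift away.

>>> apply_moves([
  [[0.008,0,0],[0,0,0]],
  [[0.012,0,0],[0,0,0]],
  [[0.012,0,0],[0,0,0]],
])

```text
clock: 11.25
tcp_pos: [0.4493, 0.2457, 0.0774]
orientation: [1.498, 2.756, -0.005]
contact_force: [7.9, -10.9, 3.4]
grip_width: -0.0002
gripper_force: 6.6
```

>>> apply_moves([
  [[-0.02,0,0],[0,0,0]],
  [[-0.05,0,0],[0,0,0]],
  [[-0.06,0,-0.05],[0,0,0]],
  [[-0.06,0,-0.25],[0,0,0]],
  [[-0.06,0,-0.5],[0,0,0]],
  [[-0.3,0,-0.7],[0,0,0]],
  [[-0.5,0,-0.7],[0,0,0]],
  [[-0.6,-0.1,-0.7],[0,0,0]],
  [[-0.6,-0.1,-0.7],[0,0,0]],
])

```text
clock: 12.38
tcp_pos: [0.5076, 0.1074, 0.2528]
orientation: [1.501, 2.759, -0.002]
contact_force: [0.9, 1.3, 0.1]
grip_width: -0.0004
gripper_force: 0.0
```

```bash
python3 - <<'E'
from h import *
d=grab_frame("wrist")
cv2.imwrite("pics/w6.png",d["frame"][:,:,::-1])
o=telemetry.get_obs();print(o["tcp_pos"],o["contact_force"],o["clock"])
E
```

```text
[0.50747656 0.10970697 0.25286558] [ 0.10435038  0.00202265 -0.17261483] 12.425
```

View pics/w6.png

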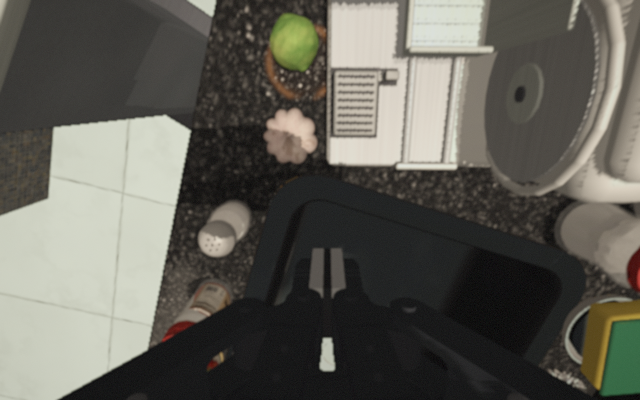

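The bar is back up with the tread fully visible (cols 333–380, rows 68–137). The carriage is far left: it did not move when the push rose to 13 N. The lime and garlic are undisturbed.

```bash
python3 -c "
from bench import job
print(job.hand_in())"
```

```text
the job is handed in; nothing more can be done
None
```

I pressed the lock bar down to its lower stop and held it while pushing the tab past the tooth. I then pushed the carriage to the far-left stop, where it did not move under a 13 N push; the bar is back up, the arm is clear, and I handed the job in at about 12.4 s (no verdict was returned).

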